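Release and shut the weights tray

ROBOT

A 7-joint arm with a two-finger parallel gripper is mounted at the origin on a cart in front of the work surface, level with it; the furniture and walls round the work are solid. World frame = base frame: x ahead of the robot, y to its left, z up, the work surface at z = 0. Lengths are in mm, angles in degrees, forces in N, time in s.
With the tool pointing down it reaches from about 400 to 925 mm from the base axis. Payload 4.1 kg.
Tool frame: the origin (TCP) lies midway between the tips of the shut fingers; the grasp point (between the pads) lies arm.hold_point_z behind it (arm.hold_point_z is the distance from the TCP to the grasp point, in mm); z points along the fingers, y is the direction in which the jaws open and shut (so a half turn about z gives the same grasp; the last joint's range is limited). The gripper opens to 85 mm and grips with 20 to 120 N. Pads are 22 mm wide; open, the fingers measure 114 mm over their backs; the gripper's body (76 mm by 85 mm) begins 54 mm behind the grasp point. The pads swing forward as they close: fully open they stand 13 mm farther back than shut.
Start: joints at [-68.812, 22.827, 2.584, 88.041, -1.071, 69.15, -2.905], TCP at [293.666, 579.917, 231.347] pointing down, gripper open.
Joint ranges: [-161.44, 161.44], [-28.35, 127.94], [-78.24, 83.42], [0, 140.83], [-78.03, 258.03], [13.02, 114.36], [-168.23, 168.23]. Speed limits (degrees/s): [147.25, 147.25, 180, 180, 180, 180, 180].

INTERFACE

Orientations are given as a 3x3 rotation matrix whose columns are the frame's x, y, z axes.
In Python, from bench import arm gives the robot as it stands. The module is installed in compiled form; this text tells all that it offers.
- The arm moves only by the tool carry_out, never from a script. Its argument "plan" is a list of rows, each a list of 3 entries, a list of its own where there are three numbers: the shift along the world's x, y, z in m, then the turn, a rotation vector about the world's x, y, z in rad, then the opening, from -1 (shut) to 1 (fully open), so that 0 is half open. A call has exactly 10 rows; each row shifts and turns the pose as measured when the row begins; what a row does not reach is not made up. A row lasts 1/10 s, in which the tool goes at most 50 mm and 8.59 degrees, less where a joint would pass 70% of its speed; a pose out of reach is approached as far as the arm can. A call with a gripper value outside its range is refused whole. The fingers move at their own pace and stop on an object; "newtons" is the grip in N (left out, the last holds). Time passes only in rows, so rows that do not move let the fingers close, or fill a call up. It gives the time, the measured TCP pose, the force and the opening at its end, in the units of the state.
- arm.state(): the state, without advancing time (a new reading comes with each control period).
- arm.camera(name): name is "scene" or "top"; returns a dict with "img" (420x560x3 uint8, blue, green, red), "intrinsics" (3x3 intrinsics, pixels), "pose" (4x4, takes a point from camera to world coordinates). Camera axes: x right, y down, z forward; pixel columns grow to the right and rows downward; lengths in mm; the calibration is good to about 2 mm. A picture is of the moment at which its call begins. There is no depth.
- arm.close_job(): hands the job in, once; it reports no verdict.
The state is a dict: "t": time; "qpos": joint angles; "qvel": joint speeds; "joint_torque": joint torques, N m; "eef_pos": TCP position; "ee_rot": TCP orientation; "wrist_force": force on the tool from outside, world axes, zero at the start; "ft_torque": the same for the moment, N m; "grip_width": finger opening in mm.
Only numpy, scipy, OpenCV 4.12 (cv2) and the standard library are available. Lean on these libraries where they do the work, as an engineer would, in place of code of your own. Each camera call takes 0.05 s, during which the arm holds its last target.

TASK

Two slide-out trays stand locked at full extension on the bench. Press down the release lever at the front of the tray that carries the two brass weights and, with it pressed, push that tray fully home into its housing. Leave the other tray, with the white lab timer, pulled out as it is.

Things in the scene. Friction and masses are not known exactly. Their poses are not given: they have to be found in the camera images.
- weights_pad (a point): Top centre of the release lever's thumb pad on the tray with two brass weights: grey ribbed plate, 28 mm along the slide by 30 mm, top 36 mm above the worktop, sticking out toward the robot from the right end of the tray front. x axis: the way the tray slides home; y: left along the front; z up. It springs: sinks up to 12 mm here at 2 to 6 N, frees the latch from about 5 mm; 10 mm is a sure press.
- weights_front (a point): Point on the flat upright aluminium face of that tray's front, 21 mm beyond the pad's centre along x, 50 mm above the worktop; push here. The front is 160 mm wide, 6 to 62 mm above the worktop. Axes as the pad's. The lever must stay pressed for the first 30 mm of the way. A bar handle 60 mm long stands 35 mm before the face, centred 98 mm to the left. Home, a white housing 75 mm high begins 12 mm behind it.
- weights_tray (a joint): How far the tray with the brass weights is pulled out, m: 0 is fully home, front against the housing; it starts locked at 0.108 to 0.110, the most it can do. Sliding takes about 3 to 5 N; it stays where it is left.
- weights_lever (a joint): Angle of that tray's release lever, rad: 0 is at rest (up), 0.17 fully pressed, about 0.065 sets the tray free.
- timer_tray (a joint): How far the other, otherwise equal, tray (with the white lab timer) is pulled out, m: starts at 0.108 to 0.110 and shall stay out. Either tray may be the left one.
Things that resemble listed ones, but are neither listed nor needed, are in the scene too. What is shaped like the part that bears weights_pad but brown is not meant.

How it is judged (in metres and radians):
On the way, in this order (a step that is already met when the one before it is completed fails the run):
1. the lever of the weights tray is pressed while the tray is still out (value of joint weights_lever above 0.04 rad and value of joint weights_tray above 0.08 m), for 0.05 s.
2. the weights tray is home (value of joint weights_tray below 0.008 m), for 0.1 s.
At the end, for the whole second after the job is handed in: The tray with the brass weights is home to within 8 mm, its lever let go and up again (under 0.04 rad), and the tray with the timer is still out (over 95 mm) (value of joint weights_tray below 0.008 m and value of joint weights_lever below 0.04 rad and value of joint timer_tray above 0.095 m); the robot touches nothing.
It fails at once if the tray with the timer is pushed in (value of joint timer_tray below 0.095 m).
It also fails if it takes over 27 s, if anything falls off the work surface, if the arm or the gripper's body presses on something with over 40 N, if the wrist force passes 120 N, or if a joint passes its speed limit or range.

## Working session

There is one attempt and no reset: what is moved stays moved. The work goes in short steps, Python scripts to look and compute and a tool call to move; the robot and the scene stay as the last step left them, time stands still between calls to the robot, and variables do not carry over. Pictures are saved under pics/ and viewed, and the job is handed in when it is done.

Besides the shell and the picture viewer there is one more tool, called after "Call:" in YAML: its name, and indented under it one key for each argument. carry_out: Moves the arm, as the interface text tells. Its arguments: {"type":"object","properties":{"plan":{"type":"array"},"newtons":{"type":"number"}},"required":["plan"]}

```bash
mkdir -p pics
cat > h.py <<'E'
import numpy as np,cv2
from bench import arm
def snap(n,f):
    c=arm.camera(n); cv2.imwrite(f,c["img"]); np.savez(f[:-4]+'.npz',K=c["intrinsics"],T=c["pose"]); return c
def ray(f,u,v,z):
    d=np.load(f[:-4]+'.npz'); K,T=d['K'],d['T']
    r=T[:3,:3]@np.linalg.solve(K,[u,v,1.]); o=T[:3,3]
    return o+r*(z-o[2])/r[2]
def proj(f,p):
    d=np.load(f[:-4]+'.npz'); K,T=d['K'],d['T']
    q=K@(T[:3,:3].T@(np.asarray(p,float)-T[:3,3])); return q[:2]/q[2]
E
python3 - <<'E'
from h import *
for n in("scene","top"):
    c=snap(n,f'pics/{n}0.png'); print(n,c["pose"].round(3),c["intrinsics"])
print(arm.state(),arm.hold_point_z)
E
```

```text
scene [[-4.80000e-01 -4.45000e-01  7.56000e-01 -2.04555e+02]
 [-8.77000e-01  2.56000e-01 -4.06000e-01  8.49715e+02]
 [-1.30000e-02 -8.58000e-01 -5.13000e-01  5.51834e+02]
 [ 0.00000e+00  0.00000e+00  0.00000e+00  1.00000e+00]] [[440.84615848   0.         288.05360241]
 [  0.         440.84615848 212.58686928]
 [  0.           0.           1.        ]]
top [[-2.000000e-03 -9.980000e-01  5.500000e-02  4.536880e+02]
 [-1.000000e+00  2.000000e-03 -0.000000e+00  4.276820e+02]
 [ 0.000000e+00 -5.500000e-02 -9.980000e-01  1.313126e+03]
 [ 0.000000e+00  0.000000e+00  0.000000e+00  1.000000e+00]] [[481.67340842   0.         282.01759099]
 [  0.         481.67340842 209.20458428]
 [  0.           0.           1.        ]]
{'t': 0.1, 'qpos': array([-68.81303669,  22.86891617,   2.58019778,  88.10668128,
        -1.07282043,  69.15081627,  -2.90347138]), 'qvel': array([-0.07038527, -0.02121096,  0.01271899, -0.2023567 , -0.00992543,
        0.05096161,  0.0070876 ]), 'joint_torque': array([ 3.25489054e-03, -4.76261902e+01,  1.36976000e+00, -2.54951298e+01,
        1.18848943e-02,  5.06279481e-03,  2.05021144e-05]), 'eef_pos': array([293.38091559, 579.3823903 , 230.35548205]), 'ee_rot': array([[-8.92178512e-01,  4.51682401e-01, -7.15519717e-04],
       [ 4.51682956e-01,  8.92177019e-01, -1.63495764e-03],
       [-1.00111343e-04, -1.78186214e-03, -9.99998407e-01]]), 'wrist_force': array([ 0.38238854,  0.20275978, -0.34945394]), 'ft_torque': array([ 0.02422822,  0.02065465, -0.00108286]), 'grip_width': 85.37880863742481} 18.700000000000003
```

View pics/scene0.png

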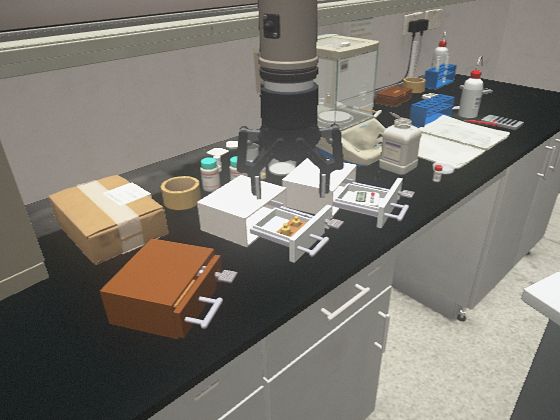

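View pics/top0.png

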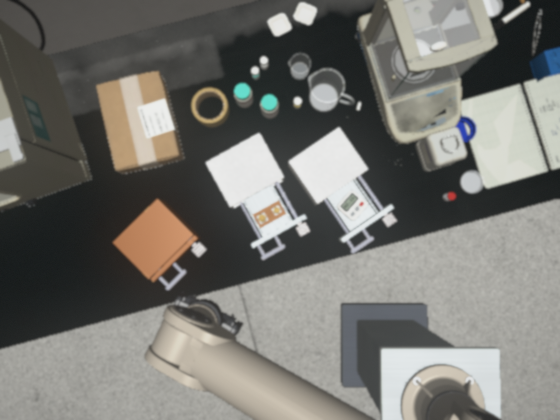

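The left white tray holds the brass weights (top view about (270,215), pad about (302,228)). The timer tray is the right one (pad about (389,219)). The brown unit is a decoy. I'll zoom in on both views.

Run:
```python
import cv2
a=cv2.imread('pics/top0.png')[170:270,200:333];cv2.imwrite('pics/t0c.png',cv2.resize(a,None,fx=6,fy=6,interpolation=cv2.INTER_CUBIC))
a=cv2.imread('pics/scene0.png')[175:275,240:373];cv2.imwrite('pics/s0c.png',cv2.resize(a,None,fx=6,fy=6,interpolation=cv2.INTER_CUBIC))
```

```text
(no output)
```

View pics/t0c.png

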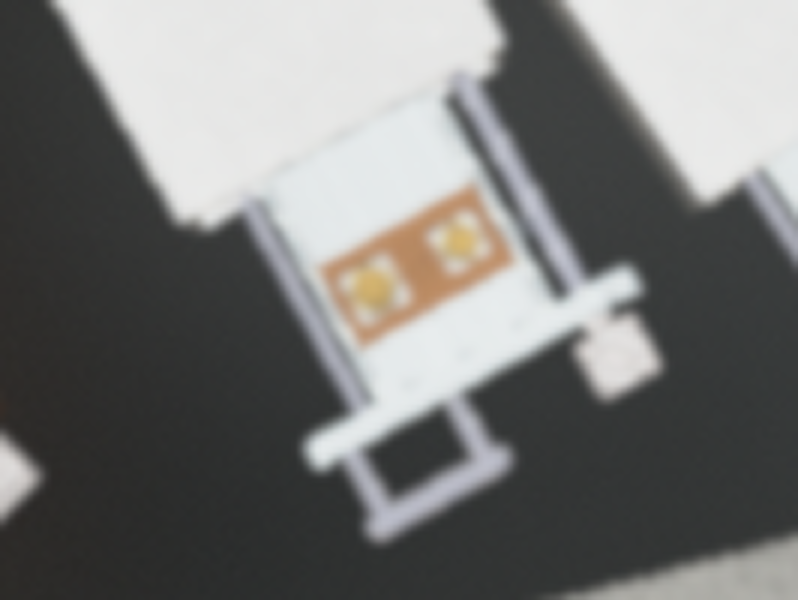

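View pics/s0c.png

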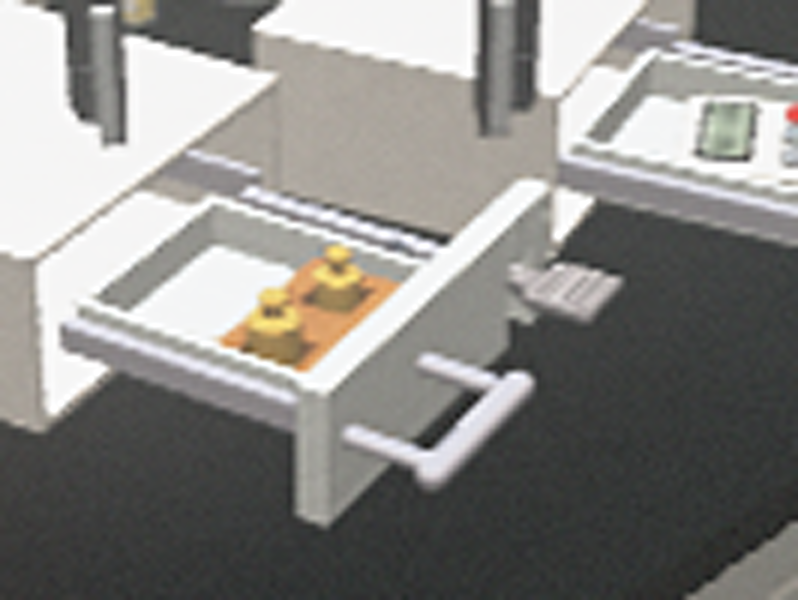

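Run:
```python
from h import *
def t(x,y,z): return ray('pics/top0.png',200+(x+.5)/6-.5,170+(y+.5)/6-.5,z)
def s(x,y,z): return ray('pics/scene0.png',240+(x+.5)/6-.5,175+(y+.5)/6-.5,z)
print('pad top',t(620,358,36),'scene',s(573,291,36))
L,R=t(315,470,62),t(643,290,62);print(L,R,np.linalg.norm(L-R))
e=(R-L)/np.linalg.norm(R-L);print('ax',[-e[1],e[0]],np.degrees(np.arctan2(e[0],-e[1])))
L,R=t(305,440,62),t(632,262,62);print(L,R,np.linalg.norm(L-R))
L,R=s(325,392,62),s(548,185,62);print(L,R,np.linalg.norm(L-R));e=(R-L);print(np.degrees(np.arctan2(e[0],-e[1])))
# rails dir, z ~ 30
a,b=t(250,205,40),t(360,405,40);print(np.degrees(np.arctan2(*(a-b)[[1,0]])))
a,b=t(462,80,40),t(572,290,40);print(np.degrees(np.arctan2(*(a-b)[[1,0]])))
# timer tray: front right end etc
print('timer pad',ray('pics/top0.png',389.5,219.5,36))
```

```text
pad top [471.23270547 371.88024207  36.        ] scene [465.72567124 373.16621955  36.        ]
[422.77874018 504.86207172  62.        ] [500.29086466 362.93603072  62.        ] 161.71311188195727
ax [np.float64(0.8776408996648803), np.float64(0.4793187365787189)] 28.640917077073087
[435.70474124 509.20469597  62.        ] [512.43944299 367.64936462  62.        ] 161.01591935348034
[420.6832771  502.04743663  62.        ] [497.78752144 364.02095306  62.        ] 158.1024182636455
29.18856418029255
28.872547446639803
27.475535955485924
timer pad [496.70921352 142.10715835  36.        ]
```

Call:
carry_out:
  plan:
    - [[0.018,-0.021,0],[0,0,0.1],-1]
    - [[0.018,-0.021,0],[0,0,0.1],-1]
    - [[0.018,-0.021,0],[0,0,0.1],-1]
    - [[0.018,-0.021,0],[0,0,0.1],-1]
    - [[0.018,-0.021,0],[0,0,0.1],-1]
    - [[0.018,-0.021,0],[0,0,0.1],-1]
    - [[0.018,-0.021,0],[0,0,0.1],-1]
    - [[0.018,-0.021,0],[0,0,0.1],-1]
    - [[0.018,-0.021,0],[0,0,0.1],-1]
    - [[0.014,-0.018,0],[0,0,0.07],-1]

```text
t: 1.1
eef_pos: [467.6, 365.1, 224.1]
ee_rot: [[-0.851, -0.525, -0.004], [-0.525, 0.851, -0.013], [0.01, -0.009, -1.0]]
wrist_force: [-0.3, -0.2, -0.1]
grip_width: -0.2
```

Call:
carry_out:
  plan:
    - [[0.001,0.003,-0.02],[0.006,-0.002,-0.025],-1]
    - [[0.0,0.003,-0.02],[0.006,-0.002,-0.025],-1]
    - [[0,0,-0.02],[0,0,0],-1]
    - [[0,0,-0.02],[0,0,0],-1]
    - [[0,0,-0.02],[0,0,0],-1]
    - [[0,0,-0.02],[0,0,0],-1]
    - [[0,0,-0.015],[0,0,0],-1]
    - [[0,0,-0.008],[0,0,0],-1]
    - [[0,0,0],[0,0,0],-1]
    - [[0,0,0],[0,0,0],-1]

```text
t: 2.1
eef_pos: [471.3, 362.9, 73.3]
ee_rot: [[-0.882, -0.471, -0.002], [-0.471, 0.882, -0.006], [0.004, -0.004, -1.0]]
wrist_force: [1.0, -0.2, 0.0]
grip_width: 0.1
```

Run:
```python
from h import *
s=arm.state();print(s['eef_pos'],s['ee_rot'].round(3),s['wrist_force'])
for n in("scene","top"): snap(n,f'pics/{n}1.png')
p=s['eef_pos']
for q in (p,[469,372,36]):
  print([proj(f'pics/{n}1.png',q) for n in("scene","top")])
a=cv2.imread('pics/scene1.png')[175:275,270:403];cv2.imwrite('pics/s1c.png',cv2.resize(a,None,fx=6,fy=6,interpolation=cv2.INTER_CUBIC))
```

```text
[471.31375397 362.86891975  73.27191972] [[-0.882 -0.471 -0.002]
 [-0.471  0.882 -0.006]
 [ 0.004 -0.004 -1.   ]] [ 0.96561727 -0.19892317  0.00805901]
[array([338.32373494, 206.05668563]), array([307.05216342, 229.01265981])]
[array([334.69022559, 222.25260646]), array([302.87483266, 230.09351283])]
```

View pics/s1c.png

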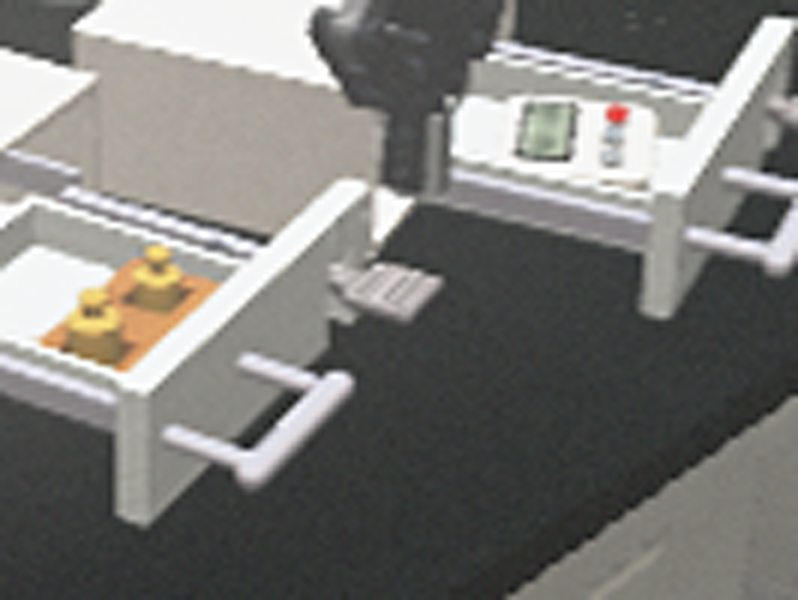

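View pics/top1.png

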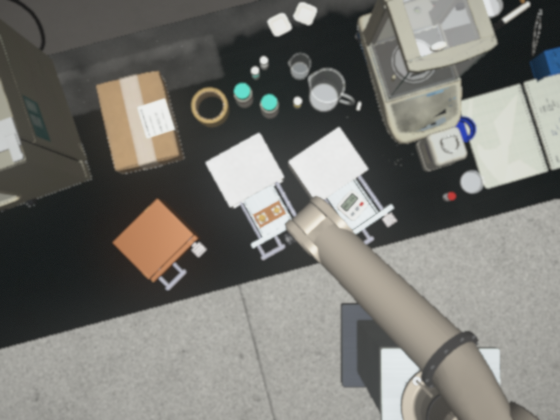

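The shut finger tips sit about 10 mm to the right of the pad, and the TCP projection agrees with the picture (crop about (413,190), pad (393,289)). I'll shift over and go down to just above the pad.

Call:
carry_out:
  plan:
    - [[-0.001,0.005,0],[0.006,-0.002,0.01],-1]
    - [[0,0.005,0],[0,0,0],-1]
    - [[0,0,-0.008],[0,0,0],-1]
    - [[0,0,-0.008],[0,0,0],-1]
    - [[0,0,-0.006],[0,0,0],-1]
    - [[0,0,-0.003],[0,0,0],-1]
    - [[0,0,0],[0,0,0],-1]
    - [[0,0,0],[0,0,0],-1]
    - [[0,0,0],[0,0,0],-1]
    - [[0,0,0],[0,0,0],-1]

```text
t: 3.2
eef_pos: [471.4, 374.9, 48.4]
ee_rot: [[-0.877, -0.481, 0.004], [-0.481, 0.877, 0.004], [-0.005, 0.001, -1.0]]
wrist_force: [-0.3, 0.3, -0.1]
grip_width: 0.2
```

Run:
```python
from h import *
snap("scene",'pics/scene2.png')
s=arm.state();print(s['eef_pos'],s['ee_rot'].round(3),s['wrist_force'])
print(proj('pics/scene2.png',s['eef_pos']))
a=cv2.imread('pics/scene2.png')[175:275,270:403];cv2.imwrite('pics/s2c.png',cv2.resize(a,None,fx=6,fy=6,interpolation=cv2.INTER_CUBIC))
```

```text
[471.46994802 374.93632383  48.4285974 ] [[-0.877 -0.481  0.004]
 [-0.481  0.877  0.004]
 [-0.005  0.001 -1.   ]] [-0.47373037 -0.19396488 -0.43716269]
[333.17033979 217.26298481]
```

View pics/s2c.png

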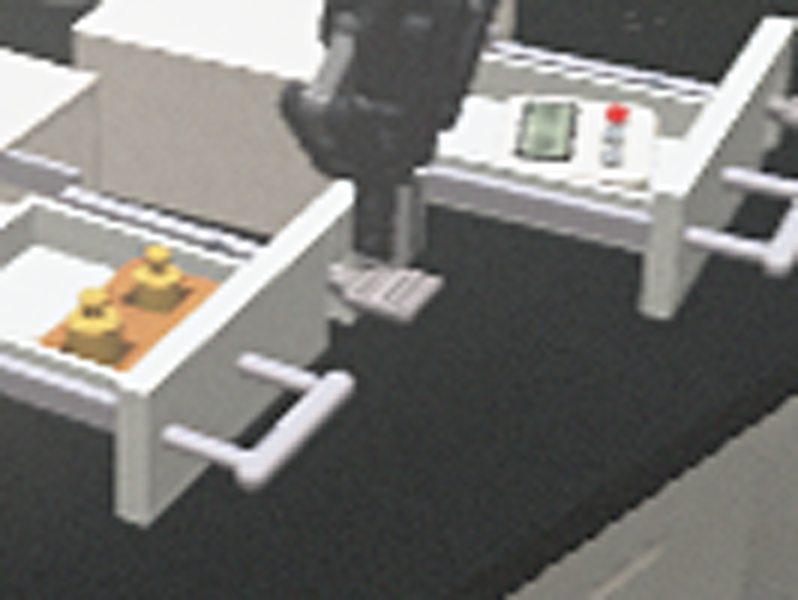

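Call:
carry_out:
  plan:
    - [[-0.003,-0.002,0],[0,0,0],-1]
    - [[0,0,-0.005],[0,0,0],-1]
    - [[0,0,-0.004],[0,0,0],-1]
    - [[0,0,-0.004],[0,0,0],-1]
    - [[0,0,-0.003],[0,0,0],-1]
    - [[0,0,-0.002],[0,0,0],-1]
    - [[0,0,0],[0,0,0],-1]
    - [[0,0,0],[0,0,0],-1]
    - [[0,0,0],[0,0,0],-1]
    - [[0,0,0],[0,0,0],-1]

```text
t: 4.25
eef_pos: [468.5, 373.1, 31.1]
ee_rot: [[-0.877, -0.481, 0.005], [-0.481, 0.877, 0.004], [-0.006, 0.002, -1.0]]
wrist_force: [-1.3, -0.4, 3.9]
grip_width: 0.3
```

Call:
carry_out:
  plan:
    - [[0,0,-0.003],[0,0,0],-1]
    - [[0,0,-0.001],[0,0,0],-1]
    - [[0,0,0],[0,0,0],-1]
    - [[0,0,0],[0,0,0],-1]
    - [[0,0,0],[0,0,0],-1]
    - [[0,0,0],[0,0,0],-1]
    - [[0,0,0],[0,0,0],-1]
    - [[0,0,0],[0,0,0],-1]
    - [[0,0,0],[0,0,0],-1]
    - [[0,0,0],[0,0,0],-1]

```text
t: 5.25
eef_pos: [468.7, 373.2, 29.2]
ee_rot: [[-0.877, -0.48, 0.005], [-0.48, 0.877, 0.005], [-0.007, 0.002, -1.0]]
wrist_force: [-1.9, -0.2, 5.0]
grip_width: 0.3
```

Run:
```python
from h import *
snap("scene",'pics/scene3.png')
s=arm.state();print(s['eef_pos'],s['wrist_force'])
a=cv2.imread('pics/scene3.png')[175:275,270:403];cv2.imwrite('pics/s3c.png',cv2.resize(a,None,fx=6,fy=6,interpolation=cv2.INTER_CUBIC))
```

```text
[468.6738281  373.21520531  29.26056892] [-1.93022581 -1.36422364  5.23814009]
```

View pics/s3c.png

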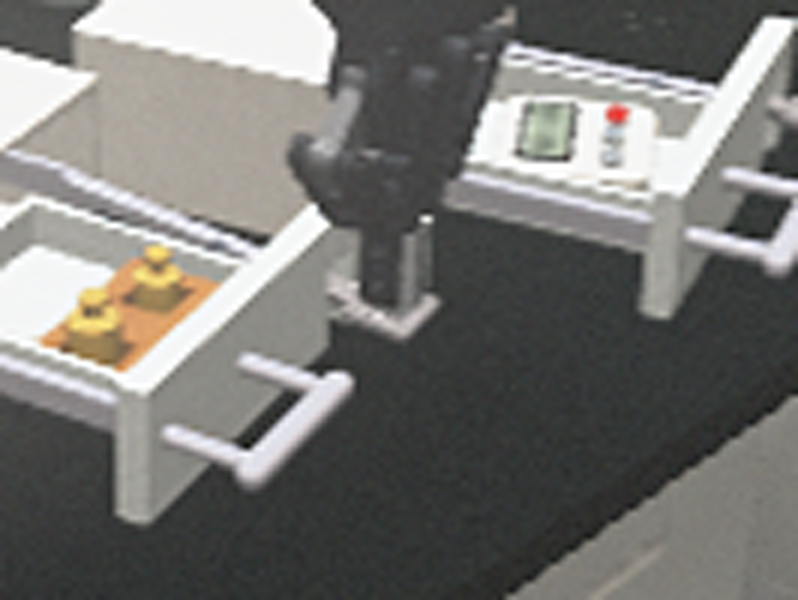

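The pad is visibly pressed (about 7 mm, 5 N), with the finger at (385,300) on it. Next I'll slide gently forward until the finger touches the face, then start pushing.

Call:
carry_out:
  plan:
    - [[0.003,0.0015,-0.001],[0,0,0],-1]
    - [[0.004,0.002,-0.001],[0,0,0],-1]
    - [[0.004,0.002,-0.0005],[0,0,0],-1]
    - [[0.004,0.002,-0.0005],[0,0,0],-1]
    - [[0.005,0.003,-0.0005],[0,0,0],-1]
    - [[0.005,0.003,-0.0005],[0,0,0],-1]
    - [[0.005,0.003,-0.0005],[0,0,0],-1]
    - [[0.005,0.003,-0.0005],[0,0,0],-1]
    - [[0,0,0],[0,0,0],-1]
    - [[0,0,0],[0,0,0],-1]

```text
t: 6.3
eef_pos: [501.4, 391.4, 25.9]
ee_rot: [[-0.877, -0.48, -0.003], [-0.48, 0.877, -0.001], [0.003, 0.001, -1.0]]
wrist_force: [-1.7, -1.9, 6.6]
grip_width: -0.1
```

Run:
```python
from h import *
snap("scene",'pics/scene4.png')
a=cv2.imread('pics/scene4.png')[165:265,250:383];cv2.imwrite('pics/s4c.png',cv2.resize(a,None,fx=6,fy=6,interpolation=cv2.INTER_CUBIC))
```

```text
(no output)
```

View pics/s4c.png

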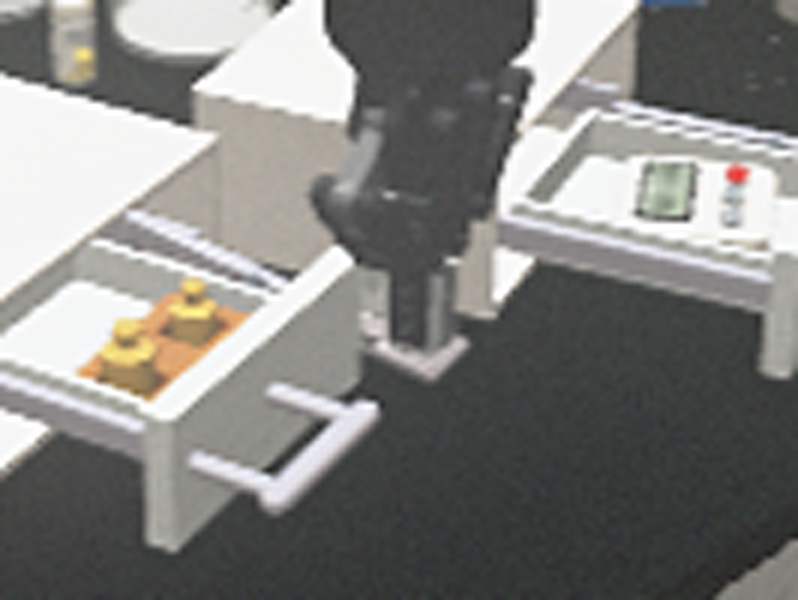

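The tray moved with the pad still pressed: handle from full-picture (328,238) to (312,233). I'll keep pushing.

Call:
carry_out:
  plan:
    - [[0.006,0.0033,0],[0,0,0],-1]
    - [[0.006,0.0033,0],[0,0,0],-1]
    - [[0.006,0.0033,0],[0,0,0],-1]
    - [[0.006,0.0033,0],[0,0,0],-1]
    - [[0.006,0.0033,0],[0,0,0],-1]
    - [[0.006,0.0033,0],[0,0,0],-1]
    - [[0.006,0.0033,0],[0,0,0],-1]
    - [[0.006,0.0033,0],[0,0,0],-1]
    - [[0,0,0],[0,0,0],-1]
    - [[0,0,0],[0,0,0],-1]

```text
t: 7.35
eef_pos: [547.3, 416.8, 28.2]
ee_rot: [[-0.877, -0.48, -0.011], [-0.48, 0.877, -0.006], [0.012, 0.0, -1.0]]
wrist_force: [-2.8, -2.1, 5.6]
grip_width: -0.1
```

Call:
carry_out:
  plan:
    - [[0.005,0.0025,0],[0,0,0],-1]
    - [[0.005,0.0025,0],[0,0,0],-1]
    - [[0.004,0.002,0],[0,0,0],-1]
    - [[0.004,0.002,0],[0,0,0],-1]
    - [[0.004,0.002,0],[0,0,0],-1]
    - [[0.003,0.0015,0],[0,0,0],-1]
    - [[0.003,0.0015,0],[0,0,0],-1]
    - [[0.003,0.0015,0],[0,0,0],-1]
    - [[0.003,0.0015,0],[0,0,0],-1]
    - [[0,0,0],[0,0,0],-1]

```text
t: 8.35
eef_pos: [567.8, 428.3, 26.4]
ee_rot: [[-0.875, -0.482, -0.042], [-0.481, 0.876, -0.024], [0.049, -0.001, -0.999]]
wrist_force: [1.0, -0.2, 8.4]
grip_width: -0.2
```

Run:
```python
from h import *
snap("scene",'pics/scene5.png')
s=arm.state();print(s['eef_pos'],s['wrist_force'])
a=cv2.imread('pics/scene5.png')[145:245,230:363];cv2.imwrite('pics/s5c.png',cv2.resize(a,None,fx=6,fy=6,interpolation=cv2.INTER_CUBIC))
```

```text
[567.89036067 428.36148137  26.72298926] [-2.03059532 -1.08059985  7.07052117]
```

View pics/s5c.png

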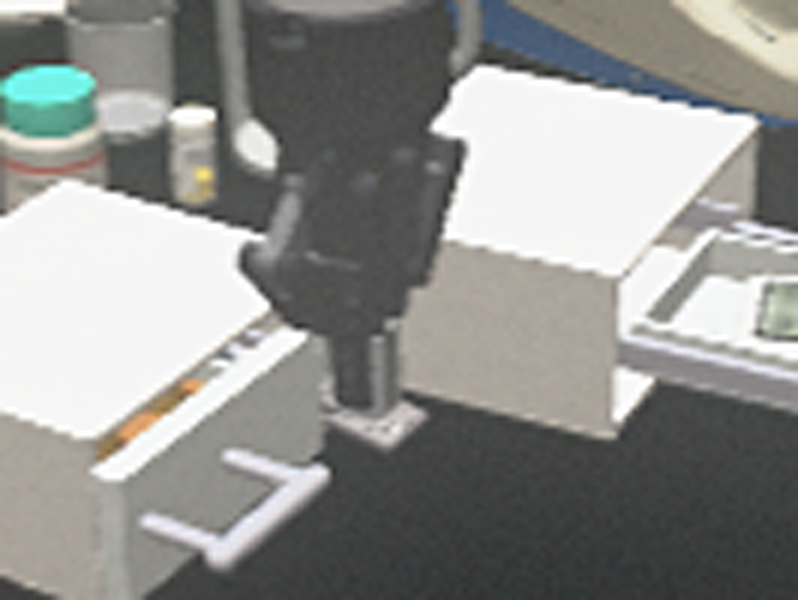

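Run:
```python
from h import *
d=np.array([.877,.48,0])
def s(x,y,z): return ray('pics/scene5.png',230+(x+.5)/6-.5,145+(y+.5)/6-.5,z)
def s0(x,y,z): return ray('pics/scene0.png',240+(x+.5)/6-.5,175+(y+.5)/6-.5,z)
print('face',s(122,482,62)@d, s(312,342,62)@d,'start',s0(325,392,62)@d,s0(548,185,62)@d)
print('housing edge',s(95,437,75)@d, s(262,312,75)@d,'tcp',np.array([567.9,428.4,0])@d)
print('handle end', s(325,475,45)@d, s0(530,383,45)@d)
```

```text
face 716.505610273855 714.5225846917211 start 609.9220035961351 611.289713770304
housing edge 729.0214600653758 730.213316621674 tcp 703.6803
handle end 674.0379449854954 566.7027532625448
```

The face has moved about 105 mm, with 2–4 mm left by my estimate. I'll straighten the tool and push to the stop.

Call:
carry_out:
  plan:
    - [[0.003,0.0015,0.001],[0.012,-0.02,0],-1]
    - [[0.004,0.002,0],[0.012,-0.02,0],-1]
    - [[0.004,0.002,0],[0,0,0],-1]
    - [[0.005,0.0025,0],[0,0,0],-1]
    - [[0.005,0.0025,0],[0,0,0],-1]
    - [[0.005,0.0025,0],[0,0,0],-1]
    - [[0.005,0.0025,0],[0,0,0],-1]
    - [[0.005,0.0025,0],[0,0,0],-1]
    - [[0.005,0.0025,0],[0,0,0],-1]
    - [[0.005,0.0025,0],[0,0,0],-1]

```text
t: 9.4
eef_pos: [570.4, 429.7, 28.3]
ee_rot: [[-0.869, -0.485, -0.097], [-0.481, 0.875, -0.06], [0.114, -0.005, -0.994]]
wrist_force: [-13.5, -7.7, 13.1]
grip_width: 0.3
```

It's against the stop (about 15 N, no further motion). Now I'll lift straight off.

Call:
carry_out:
  plan:
    - [[0,0,0.005],[0,0,0],-1]
    - [[0,0,0.01],[0,0,0],-1]
    - [[0,0,0.015],[0,0,0],-1]
    - [[-0.003,-0.0015,0.02],[0.01,-0.02,0],-1]
    - [[-0.005,-0.003,0.02],[0.01,-0.02,0],-1]
    - [[-0.005,-0.003,0.02],[0.01,-0.02,0],-1]
    - [[-0.005,-0.003,0.02],[0.01,-0.02,0],-1]
    - [[-0.01,-0.005,0.02],[0,0,0],-1]
    - [[-0.01,-0.005,0.02],[0,0,0],-1]
    - [[-0.01,-0.005,0.02],[0,0,0],-1]

```text
t: 10.4
eef_pos: [521.0, 402.3, 203.9]
ee_rot: [[-0.875, -0.483, -0.014], [-0.483, 0.876, -0.019], [0.022, -0.01, -1.0]]
wrist_force: [-0.0, 0.8, -0.1]
grip_width: -0.3
```

Call:
carry_out:
  plan:
    - [[-0.02,-0.01,0.02],[0,0,0],-1]
    - [[-0.02,-0.01,0.02],[0,0,0],-1]
    - [[-0.02,-0.01,0.02],[0,0,0],-1]
    - [[-0.02,0,0.01],[0,0,0],-1]
    - [[-0.02,0,0],[0,0,0],-1]
    - [[0,0,0],[0,0,0],-1]
    - [[0,0,0],[0,0,0],-1]
    - [[0,0,0],[0,0,0],-1]
    - [[0,0,0],[0,0,0],-1]
    - [[0,0,0],[0,0,0],-1]

```text
t: 11.4
eef_pos: [420.9, 370.6, 285.2]
ee_rot: [[-0.877, -0.48, -0.003], [-0.48, 0.877, -0.011], [0.008, -0.008, -1.0]]
wrist_force: [-0.1, 0.9, 0.9]
grip_width: -0.2
```

Run:
```python
from h import *
snap("scene",'pics/scene6.png');snap("top",'pics/top6.png')
s=arm.state();print(s['t'],s['eef_pos'],s['wrist_force'],abs(s['qvel']).max())
a=cv2.imread('pics/scene6.png')[145:245,230:363];cv2.imwrite('pics/s6c.png',cv2.resize(a,None,fx=6,fy=6,interpolation=cv2.INTER_CUBIC))
```

```text
11.5 [420.74017289 370.54269095 285.15549269] [0.23729904 0.52710867 0.87911791] 0.20160627944116985
```

View pics/s6c.png

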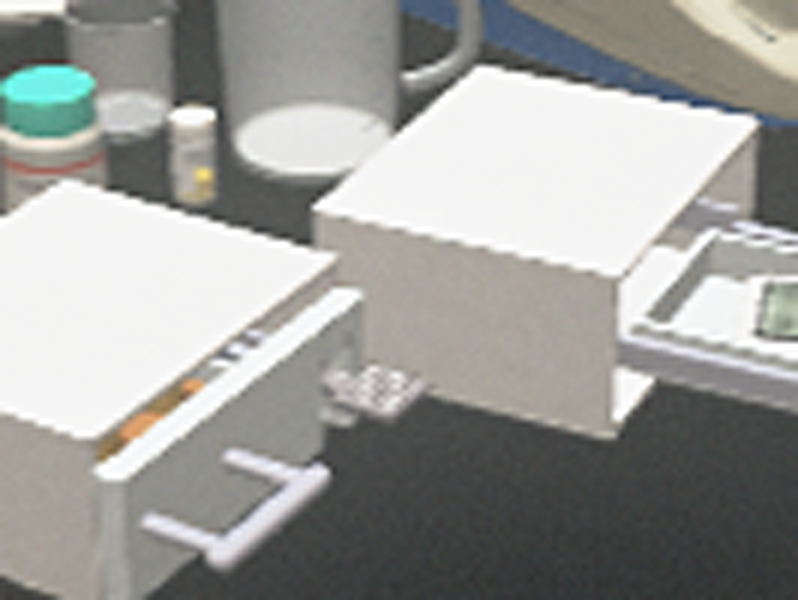

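View pics/scene6.png

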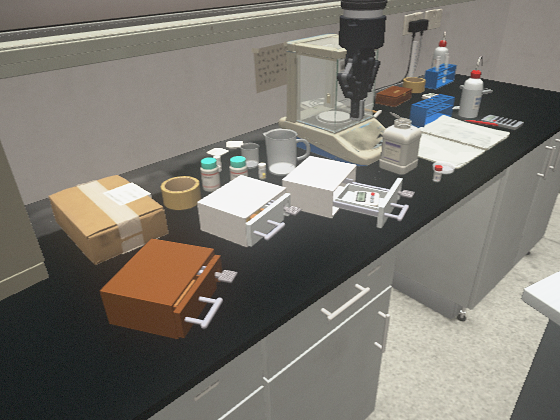

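Run:
```python
import cv2
a=cv2.imread('pics/top6.png')[150:250,200:333];cv2.imwrite('pics/t6c.png',cv2.resize(a,None,fx=6,fy=6,interpolation=cv2.INTER_CUBIC))
```

```text
(no output)
```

View pics/t6c.png

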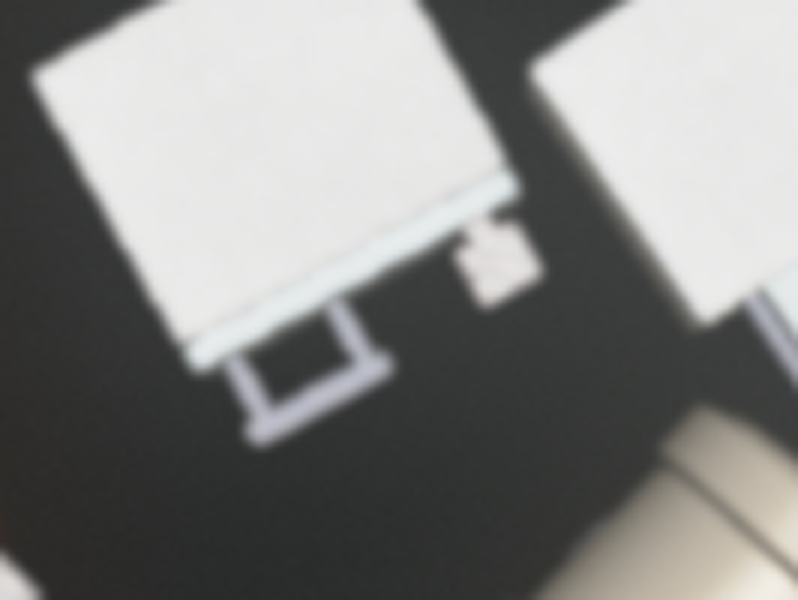

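The top view shows the weights tray's front flush against its housing with no dark gap (strip from (195,360) to (515,185)), and the pad is up at (498,262). The timer tray is unchanged in the scene view.

```bash
python3 -c "
from bench import arm
print(arm.close_job())"
```

```text
the job is handed in; nothing more can be done
None
```

I pressed the weights tray's lever about 7 to 10 mm with the shut fingers and pushed the tray in until it stopped, at about 15 N. I then lifted off, backed the arm clear and handed the job in at 11.5 s; no verdict was reported.

- **Weights tray:** the top view shows the front flush with its housing. The scene view put the face about 13.5 mm in front of the housing edge, where 12 mm is expected. That view gave a travel of about 105–107 mm, against 108–110 mm nominal, which fits the 2 mm calibration error and is within the 8 mm limit.
- **Lever:** its pad looks level and up again in both pictures.
- **Timer tray:** it looks unmoved in the scene view; I did not measure it.
- **Contact:** the wrist force reads about 1 N or less, so the arm is touching nothing.
- **Tool tilt:** the tool leaned about 6.5° while pushing against the stop, and I straightened it as I lifted off.

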